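# Index the jar capper's dial to its next stop and load a jar

## Task

The dial of the jar-capping machine has been left between two stops. Push it round by a handle post, counter-clockwise seen from above, gently and by feel, until it drops into the next stop, which brings the empty nest to the yellow loading mark; it must rest in that stop and not be driven on past the loading side. Let go of it, then stand the spare white jar with the blue cap fully down in the empty nest, release it, and leave the other jars in their nests and the things on the counter where they are.

Things in the scene. Friction and masses are not known exactly. Their poses are not given: they have to be found in the camera images.
- machine: bench-top jar capper, fixed. Origin on the counter (z = 0) below the dial's axis; -x points to the loading side (yellow bar, 90 mm long, on a tongue at the base). Base within x -125 to 275, y -125 to 125 mm, its top 48 mm up. Over the far nest (x = 98 mm) is a capping head, 72 mm thick, its rubber chuck 172 mm above the counter; its column stands at x = 225, y = 95 mm. Plunger on the far side.
- load_point (a point): point on the machine at the middle of the loading side, 98 mm from the dial's axis, at the height of the dial's top (72 mm). The true stop is only roughly here: the plunger's block is clamped anywhere in an arc slot, so in the stop the empty nest's centre lies up to 17 mm (10 degrees) to either side of this point. Only the feel of the stop, or the plunger, tells where it is.
- dial: round grey plastic index table, 300 mm across, 12 mm thick, turning on a vertical axis; origin on the axis at its underside, 60 mm above the counter (top 72 mm). Its x axis points to the empty nest. Four nests at 0, 90, 180, 270 degrees, 98 mm from the axis: green rings 10 mm high, 67 mm outside, 57 mm inside. A 16 mm high hub. At the start the empty nest is 20 to 65 degrees short of its stop.
- post (a point): centre of one of the dial's four black upright handle posts (half-way up, 102 mm above the counter): the one 45 degrees counter-clockwise (seen from above) from the empty nest; the others follow every 90 degrees. Posts are 15 mm thick, 60 mm high, 128 mm from the axis. Turning takes 3 to 6 N at a post; the dial stays where it is left. More than 22 N is too hard.
- rim_notch (a point): one of four V-notches (10 mm wide, 5 mm deep) in the dial's rim, straight outward of each nest (this one: the empty nest), 150 mm from the axis, 66 mm up. As the plunger drops in, the dial jumps 3 to 4 mm (at a post) forward by itself, off the pusher, then stands firm; 13 to 16 N at a post make it climb out after 2 mm and jump on past the stop. Backed off before that, it settles in the stop.
- plunger (a joint): spring plunger with a red knob at the dial's rim, on the far side from the loading mark; its 8 mm ball nose is pressed on the rim. Value in m: 0 to 0.001 while it rides on the rim, about 0.0036 when it has dropped fully into a notch (dial held in a stop).
- nest_empty (a point): centre of the floor of the empty nest (dial's top surface), 98 mm from the dial's axis along the dial's x axis; turns with the dial
- nest_b (a point): centre of the floor of the nest 90 degrees on (counter-clockwise from above) from the empty one; holds jar_b
- nest_c (a point): centre of the floor of the nest opposite the empty one; holds jar_c
- nest_d (a point): centre of the floor of the nest 270 degrees on from the empty one; holds jar_d
- jar_mid (a point): centre of the spare jar to be loaded, standing on the counter left or right of the machine: white, 52 mm across, 66 mm high with its 51 mm blue cap (top 18 mm), 0.1 to 0.2 kg; the point is on its axis, 33 mm above its foot; z is the jar's axis
- jar_b_mid (a point): centre of an identical jar standing in nest_b, 33 mm above its foot (it has 2.5 mm of play in the nest)
- jar_c_mid (a point): the same for the jar in nest_c
- jar_d_mid (a point): the same for the jar in nest_d
- syrup: bystander: white syrup bottle with orange cap, 62 mm across, 165 mm high, on the counter on the other side of the machine from the spare jar; origin under its centre
- pan: bystander: open stainless food pan 176 x 108 x 100 mm on the counter, far left; origin under its centre
- canister: bystander: green tea canister 84 mm across, 130 mm high on the counter, far right; origin under its centre
There are look-alikes about, which are no part of the job. What is shaped like the part that bears jar_mid but pink or turquoise is not meant.

How it is judged:
By the outcome, as a careful person would: the job done as asked, in the order asked, and still so for the second after the job is handed in, with the robot touching nothing.
It also fails if it takes over 72 s, if anything falls off the work surface, if the arm or the gripper's body presses on something with over 40 N, if the wrist force passes 120 N, or if a joint passes its speed limit or range.

## Robot

A 6-joint arm with a two-finger parallel gripper is mounted at the origin on the work surface. World frame = base frame: x ahead of the robot, y to its left, z up, the work surface at z = 0. Lengths are in m, angles in degrees, forces in N, time in s.
With the tool pointing down it reaches from about 0.25 to 0.725 m from the base axis. Payload 9.7 kg.
Tool frame: the origin (TCP) lies midway between the tips of the shut fingers; the grasp point (between the pads) lies 19 mm behind it; z points along the fingers, y is the line along which they close (so a half turn about z gives the same grasp; the last joint's range is limited). The gripper opens to 85 mm and grips with 20 to 120 N. Pads are 22 mm wide; open, the fingers measure 114 mm over their backs; the gripper's body (76 mm by 85 mm) begins 54 mm behind the grasp point. The pads swing forward as they close: fully open they stand 13 mm farther back than shut.
Start: joints at [-77.12, 4.979, 10.078, 95.1, 0, 90], TCP at [0.123, -0.536, 0.231] pointing down, gripper open.
Joint ranges: [-179.16, 179.16], [-48.56, 103.87], [-65.8, 70.77], [-126.05, 130.52], [-82.76, 87.17], [-180, 180]. Speed limits (degrees/s): [127.2, 127.2, 147.25, 180, 180, 180].

## Interface

Orientations are given as [roll, pitch, yaw] about the fixed x, y, z axes, in that order (R = Rz(yaw) Ry(pitch) Rx(roll)).
In Python, from workcell import bot gives the robot as it stands.
- The arm moves only by the shell command python3 -m crank 'ROWS' [FORCE]. ROWS is JSON, a list of rows, each an object with "gripper": the finger opening in mm, from 0 to 85.4; "travel": the shift along the tool's x, y, z in mm, a list of three; "twist": the turn, a rotation vector about the tool's x, y, z in rad, a list of three. In form: [{"gripper": gripper, "travel": [tx, ty, tz], "twist": [rx, ry, rz]}, ...]. A call has 1 to 12 rows; each row shifts and turns the commanded pose from where the row before left it, along the tool's axes as they then stand; what a row does not reach is not made up. A row lasts 1/8 s, in which the tool goes at most 62.5 mm and 10.7 degrees, less where a joint would pass 70% of its speed; a pose out of reach is approached as far as the arm can. A call is refused whole if a number of a shift passes 62.5 or a number of a turn 0.188, either way. A call with a gripper value outside its range is refused whole. The fingers move at their own pace and stop on an object; FORCE is the grip in N (left out, the last holds). Time passes only in rows, so rows that do not move let the fingers close. It gives the time, the measured TCP pose, the force, the opening and the grip force at its end, in the units of the state.
- bot.get_obs(): the state, without advancing time (a new reading comes with each control period).
- bot.camera(name): name is "scene" or "top" or "wrist"; returns the picture (384x512x3 uint8, red, green, blue); there is no depth.
- bot.calibration(name): a dict with "vfov" (degrees; the focal length in pixels is half the picture's height over the tangent of half this angle, whatever the lens; pixels are square), "cx", "cy" (the principal point, pixels), "camera_from_world" (4x4, takes a point from world to camera coordinates). Camera axes: x right, y down, z forward; pixel columns grow to the right and rows downward; lengths in m; the calibration is good to about 2 mm. A picture is of the moment at which its call begins: read the wrist's pose just before it. calibration takes no time and is no camera call; for the wrist camera it gives the pose at the moment of the call.
- bot.job_done(): hands the job in; it is judged then, once.
The state is a dict: "time": time; "q": joint angles; "qd": joint speeds; "joint_efforts": joint torques, N m; "ee_pos": TCP position; "tcp_rot": TCP orientation; "wrist_force": force on the tool from outside, world axes, zero at the start; "torque": the same for the moment, N m; "opening": finger opening in m; "grasp_force": force on a finger pad.
Only numpy, scipy, OpenCV 4.12 (cv2) and the standard library are available. Lean on these libraries where they do the work, as an engineer would, in place of code of your own. Each camera call takes 0.05 s, during which the arm holds its last target. There are 200 camera calls.

## Working session

There is one attempt and no reset: what is moved stays moved. The work goes in short steps, Python scripts to look and compute and a shell command to move; the robot and the scene stay as the last step left them, time stands still between calls to the robot, and variables do not carry over. Pictures are saved under pics/ and viewed, at most 10 in all, crops included, and the job is handed in when it is done.

```bash
ls; mkdir -p pics
python3 - <<'E'
from workcell import bot
import cv2,numpy as np
a=bot.camera("scene");b=bot.camera("top")
cv2.imwrite("pics/s0.png",a[:,:,::-1]);cv2.imwrite("pics/t0.png",b[:,:,::-1])
for n in("scene","top","wrist"):
  c=bot.calibration(n);print(n,c["vfov"],c["cx"],c["cy"],np.round(c["camera_from_world"],4).tolist(),[k for k in c])
o=bot.get_obs();print(o)
E
```

```text
pics
scene 45.60956094491593 259.0899050330489 191.14762059096267 [[-0.9956, -0.0932, -0.0007, 0.5591], [-0.067, 0.7202, -0.6905, 0.097], [0.0649, -0.6874, -0.7233, 1.4616], [0.0, 0.0, 0.0, 1.0]] ['vfov', 'cx', 'cy', 'camera_from_world']
top 55.962482330717314 254.47044882852228 195.8610554177883 [[-0.0456, -0.999, 0.0038, 0.0099], [-0.9758, 0.0437, -0.2142, 0.5692], [0.2138, -0.0135, -0.9768, 1.0138], [0.0, 0.0, 0.0, 1.0]] ['vfov', 'cx', 'cy', 'camera_from_world']
wrist 71.99261328358894 252.19529578978697 192.39389971287932 [[0.2221, -0.975, -0.0003, -0.5507], [-0.9246, -0.2107, 0.3173, -0.0409], [-0.3094, -0.0702, -0.9483, 0.3788], [0.0, 0.0, 0.0, 1.0]] ['vfov', 'cx', 'cy', 'camera_from_world']
{'time': 0.1, 'q': array([-7.71209266e+01,  5.00839477e+00,  1.00404055e+01,  9.50995514e+01,
        1.16364462e-03,  9.00006250e+01]), 'qd': array([ 0.10312266, -0.24025134,  0.09711269,  0.01811503,  0.0851324 ,
        0.09615017]), 'joint_efforts': array([ 8.87504120e-04, -5.21558619e+01,  4.65655267e+01,  1.58538896e-02,
       -1.49598759e-05,  5.84231032e-06]), 'ee_pos': array([ 0.12255357, -0.53597056,  0.23066233]), 'tcp_rot': array([-1.79932459e+02, -1.16290701e-03,  1.28784470e+01]), 'wrist_force': array([-0.59002233,  0.45142192, -0.11865158]), 'torque': array([-0.02540144,  0.00862632,  0.04101665]), 'grasp_force': 0.0, 'opening': 0.08556336147055324}
```

View pics/t0.png

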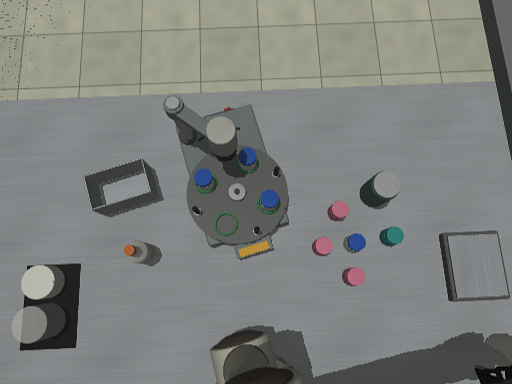

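View pics/s0.png

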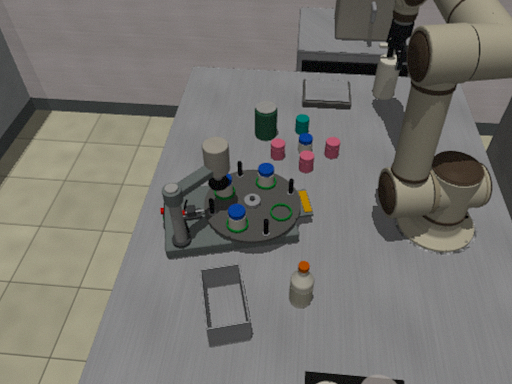

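The top view shows the dial hub at (237,191), the empty nest at (227,224), the yellow bar at (255,248), and posts at (277,172), (257,231) and (196,211). Candidates for the spare jar:
- Blue cap (357,242): the one wanted, since it is white with a blue cap and standing on the counter.
- Pink (323,246), (339,211), (355,277) and turquoise (393,236): look-alikes.
- Blue caps (204,177), (248,156), (270,199): jars already on the dial.

```bash
cat > h.py <<'E'
import numpy as np,cv2
from workcell import bot
def ray(n,uv,c=None):
    c=c or bot.calibration(n);f=192/np.tan(np.radians(c["vfov"]/2))
    M=np.array(c["camera_from_world"]);R,t=M[:3,:3],M[:3,3]
    d=R.T@np.array([(uv[0]-c["cx"])/f,(uv[1]-c["cy"])/f,1]);return -R.T@t,d
def onz(n,uv,z,c=None):
    o,d=ray(n,uv,c);return (o+d*(z-o[2])/d[2])[:2]
def proj(n,p,c=None):
    c=c or bot.calibration(n);f=192/np.tan(np.radians(c["vfov"]/2))
    M=np.array(c["camera_from_world"]);q=M[:3,:3]@np.array(p)+M[:3,3];return np.array([q[0]/q[2]*f+c["cx"],q[1]/q[2]*f+c["cy"]])
def blobs(img,lo,hi,amin=8):
    h=cv2.cvtColor(img,cv2.COLOR_RGB2HSV);m=cv2.inRange(h,np.array(lo),np.array(hi))
    n,l,s,ce=cv2.connectedComponentsWithStats(m)
    return [(ce[i].round(1),s[i]) for i in range(1,n) if s[i][4]>=amin],l
E
python3 - <<'E'
from h import *
img=cv2.imread("pics/t0.png")[:,:,::-1].copy()
for nm,lo,hi,z in [("blue",(105,120,60),(125,255,255),None),("yellow",(15,120,100),(30,255,255),.048),("green",(50,100,40),(75,255,255),.082),("red",(0,150,60),(8,255,255),.066),("black",(0,0,0),(180,90,35),.132)]:
    for c,s in blobs(img,lo,hi)[0]:
        if nm=="blue": print(nm,c,s,"onctr",onz("top",c,.06),"ondial",onz("top",c,.132))
        elif 150<c[0]<310 : print(nm,c,s,onz("top",c,z))
# hub & loading bar
m=cv2.inRange(cv2.cvtColor(img,cv2.COLOR_RGB2HSV),np.array((15,120,100)),np.array((30,255,255)))
cs,_=cv2.findContours(m,0,2);cs=max(cs,key=cv2.contourArea)
P=np.array([onz("top",p[0],.05) for p in cs]).astype(np.float32);print("bar rect",cv2.minAreaRect(P))
print("hub",onz("top",(237,191),.088))
cv2.imwrite("pics/tc.png",cv2.resize(cv2.imread("pics/t0.png")[90:290,165:425],None,fx=3,fy=3,interpolation=cv2.INTER_CUBIC))
E
```

```text
blue [247. 156.] [239 148  17  17 244] onctr [0.69496   0.0012395] ondial [0.67061258 0.00106228]
blue [202.8 177.1] [194 169  18  18 254] onctr [0.63421226 0.1370267 ] ondial [0.61402194 0.12755725]
blue [269.3 198.4] [261 190  18  18 259] onctr [ 0.55973038 -0.05961725] ondial [ 0.54463703 -0.05562991]
blue [356.3 241.9] [348 234  18  17 242] onctr [ 0.41954096 -0.30492537] ondial [ 0.41404109 -0.28415103]
yellow [253.6 248.4] [238 241  32  16 255] [ 0.41520259 -0.00633815]
green [248.  166.8] [237 157  22  16  64] [ 6.53760873e-01 -3.96948192e-04]
green [207.7 186. ] [195 174  22  19  74] [0.60035073 0.12018296]
green [267.1 206.8] [258 194  22  20  71] [ 0.5305446  -0.05067238]
green [226.1 223.7] [215 213  23  23 113] [0.48658038 0.06946753]
red [227.  108.7] [225 108   5   3  10] [0.85079643 0.05733234]
black [200.4 138.6] [198 137   6   4  12] [0.72897948 0.13272696]
black [226.7 157.1] [216 151  21  11  83] [0.66989017 0.05884118]
black [275.8 171.3] [274 167   5   9  30] [ 0.6218014  -0.07818472]
black [196. 210.] [193 207   7   7  26] [0.52109044 0.14764285]
black [256.5 230.1] [255 227   4   7  18] [ 0.45818056 -0.01605005]
black [230.6 335.8] [225 334  12   5  14] [0.19022102 0.0628424 ]
black [260.5 375.1] [226 368  67  16 579] [ 0.09392421 -0.00902244]
bar rect ((0.4150136113166809, -0.00636676698923111), (0.023846346884965897, 0.08967827260494232), 14.337629318237305)
hub [0.58004271 0.03462872]
```

View pics/tc.png

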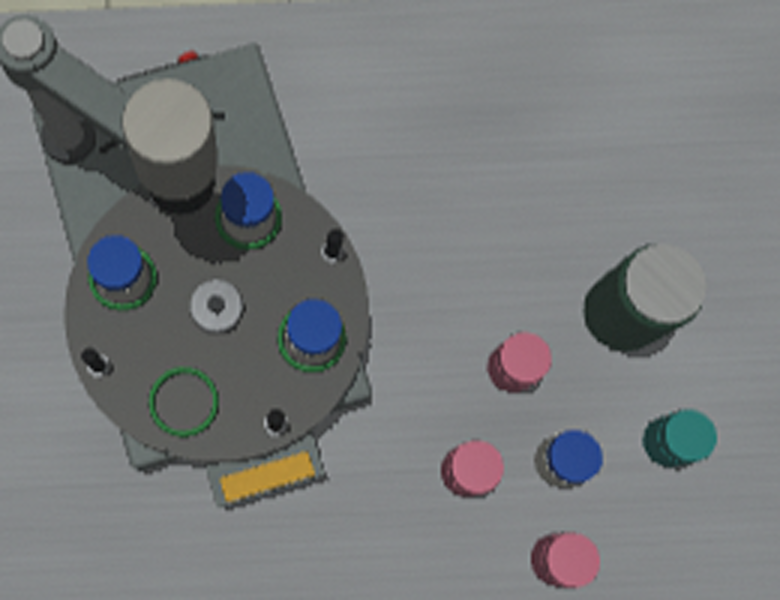

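The crop confirms the spare jar: the only blue cap on the counter, at crop (575,457), i.e. (357,242) in the top view. It is boxed in by three pink jars and a turquoise one. The empty ring is at angle ~160° and the loading side at ~194°.

Run:
```python
from h import *
t=cv2.imread("pics/t0.png")[:,:,::-1].copy();s=cv2.imread("pics/s0.png")[:,:,::-1].copy()
C=np.array([.579,.0352])
def tri(u,v):
    o1,d1=ray("top",u);o2,d2=ray("scene",v);A=np.stack([d1,-d2],1);k=np.linalg.lstsq(A,o2-o1,rcond=None)[0]
    p,q=o1+k[0]*d1,o2+k[1]*d2;return (p+q)/2,np.linalg.norm(p-q)
hs=(0,150,60),(8,255,255)
for c,st in blobs(s,*hs,4)[0]:
    if c[1]<250: print("scene red",c,st, tri((227,108.7),c))
for nm,lo,hi in [("blue",(105,120,60),(125,255,255)),("pink",(165,60,80),(180,255,255)),("turq",(80,100,60),(98,255,255))]:
  for c,st in blobs(t,lo,hi,60)[0]:
    if c[0]>300:
      w=onz("top",c,.062);d=w-np.array([.4185,-.3035]);print("top",nm,c,w.round(3),"d",np.hypot(*d).round(3),np.degrees(np.arctan2(d[1],d[0])).round(0))
  for c,st in blobs(s,lo,hi,30)[0]: print("scene",nm,c,st[4],onz("scene",c,.058).round(3))
for c,st in blobs(s,(50,100,40),(75,255,255))[0]: print("sc green",c,st,onz("scene",c,.082).round(4))
e=onz("top",(226.1,223.7),.08)-C;print(np.hypot(*e),np.degrees(np.arctan2(e[1],e[0])))
```

```text
scene red [161.9 210.4] [161 208   3   6  17] (array([0.86770539, 0.05943241, 0.02982188]), np.float64(0.0014202026834106282))
scene red [183.1 212. ] [182 210   3   5  12] (array([0.82288548, 0.06306075, 0.05324699]), np.float64(0.062424622465189004))
top blue [356.3 241.9] [ 0.419 -0.304] d 0.001 -44.0
scene blue [305.3 138.5] 130 [ 0.422 -0.305]
scene blue [265.6 169.3] 179 [ 0.552 -0.13 ]
scene blue [229.  177.6] 32 [ 0.669 -0.079]
scene blue [236.1 211.1] 231 [0.627 0.065]
top pink [339.1 209.6] [ 0.516 -0.264] d 0.106 22.0
top pink [322.9 245.5] [ 0.413 -0.207] d 0.097 93.0
top pink [354.4 276.3] [ 0.323 -0.289] d 0.097 171.0
scene pink [331.7 147.3] 273 [ 0.327 -0.265]
scene pink [277.2 148.5] 277 [ 0.52  -0.241]
scene pink [305.9 160.9] 293 [ 0.417 -0.185]
top turq [393.9 235.1] [ 0.434 -0.416] d 0.113 -82.0
scene turq [301.4 122.9] 179 [ 0.438 -0.395]
sc green [264.5 124.9] [256 111  21  29 214] [ 0.5733 -0.3397]
sc green [271.7 125.9] [270 123   4   6  11] [ 0.5466 -0.3363]
sc green [265.7 184.5] [256 177  20  13  75] [ 0.5435 -0.035 ]
sc green [225.  195.4] [214 187  21  14  80] [0.6663 0.0244]
sc green [280.7 211.7] [270 203  22  18 137] [0.4887 0.0758]
sc green [237.7 227.1] [226 218  23  15  88] [0.6107 0.1473]
0.09834771801101597 159.5230577804475
```

Ring, hub and bar agree: the axis is at (0.579, 0.035) and the empty nest at 159.5°. The plunger knob at about 4.7° suggests the stop is ~25° on. I'll move above the near side of the front post (204.6°) with the fingers shut.

```bash
python3 -m crank '[{"gripper":0,"travel":[36.7,-38.5,0],"twist":[0,0,0]},{"gripper":0,"travel":[36.7,-38.5,0],"twist":[0,0,0]},{"gripper":0,"travel":[36.7,-38.5,0],"twist":[0,0,0]},{"gripper":0,"travel":[36.7,-38.5,0],"twist":[0,0,0]},{"gripper":0,"travel":[36.7,-38.5,0],"twist":[0,0,0]},{"gripper":0,"travel":[36.7,-38.5,0],"twist":[0,0,0]},{"gripper":0,"travel":[36.7,-38.5,0],"twist":[0,0,0]},{"gripper":0,"travel":[36.7,-38.5,0],"twist":[0,0,0]},{"gripper":0,"travel":[36.7,-38.5,0],"twist":[0,0,0]},{"gripper":0,"travel":[36.7,-38.5,0],"twist":[0,0,0]},{"gripper":0,"travel":[36.7,-38.5,0],"twist":[0,0,0]},{"gripper":0,"travel":[36.7,-38.5,0],"twist":[0,0,0]}]'
```

```text
time: 1.6
ee_pos: [0.4495, 0.0142, 0.2311]
tcp_rot: [180.0, 0.0, 12.9]
wrist_force: [0.6, -0.9, 0.4]
opening: 0.0001
grasp_force: 0.0
```

```bash
python3 -m crank '[{"gripper":0,"travel":[0,0,0],"twist":[0,0,-0.102]},{"gripper":0,"travel":[0,0,0],"twist":[0,0,-0.102]},{"gripper":0,"travel":[0,0,0],"twist":[0,0,0]}]'
python3 - <<'E'
from h import *
c=bot.calibration("wrist");w=bot.camera("wrist");cv2.imwrite("pics/w1.png",w[:,:,::-1])
o=bot.get_obs();print(o["time"],o["ee_pos"],o["tcp_rot"],o["wrist_force"])
for p in [(.4626,-.018,.132),(.4626,-.018,.072),(.4866,.0695,.082),tuple(o["ee_pos"])]:print(p,proj("wrist",p,c))
E
```

```text
time: 1.98
ee_pos: [0.4488, 0.0125, 0.2309]
tcp_rot: [-180.0, 0.0, 24.6]
wrist_force: [-0.3, 0.9, 0.4]
opening: 0.0002
grasp_force: 0.0
2.025 [0.44882445 0.01238889 0.23107618] [-1.79990888e+02  2.38192589e-02  2.44442198e+01] [-0.88528384 -0.22524582  0.65831071]
(0.4626, -0.018, 0.132) [286.19115571 192.81343801]
(0.4626, -0.018, 0.072) [279.93762752 176.49308459]
(0.4866, 0.0695, 0.082) [217.51181604 126.34141501]
(np.float64(0.4488244543716292), np.float64(0.012388893329713295), np.float64(0.23107617969528527)) [251.0426975  245.13052543]
```

View pics/w1.png

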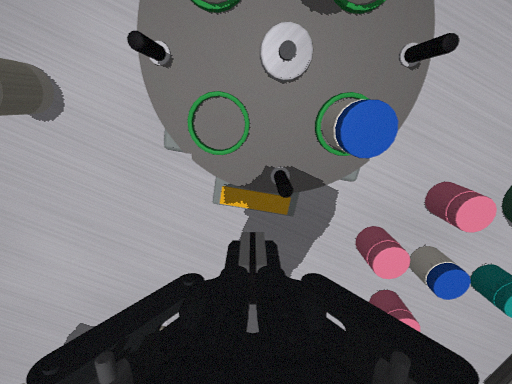

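The wrist view puts the post top at (285,188) and its foot at (280,172), within 2-3 mm of prediction, and the empty ring at (218,123). The spot beside the post is clear, so I'm descending there.

```bash
python3 -m crank '[{"gripper":0,"travel":[0.5,0,34],"twist":[0,0,0]},{"gripper":0,"travel":[0.5,0,34],"twist":[0,0,0]},{"gripper":0,"travel":[0.5,0,34],"twist":[0,0,0]},{"gripper":0,"travel":[0.5,0,34],"twist":[0,0,0]},{"gripper":0,"travel":[0,3,0],"twist":[0,0,0]},{"gripper":0,"travel":[0,3,0],"twist":[0,0,0]},{"gripper":0,"travel":[0,0,0],"twist":[0,0,0]}]'; python3 -m crank '[{"gripper":0,"travel":[0,2,0],"twist":[0,0,0]},{"gripper":0,"travel":[0,2,0],"twist":[0,0,0]},{"gripper":0,"travel":[0,2,0],"twist":[0,0,0]},{"gripper":0,"travel":[0,0,0],"twist":[0,0,0]}]'
```

```text
time: 2.9
ee_pos: [0.4542, 0.0075, 0.0969]
tcp_rot: [179.9, -0.1, 24.5]
wrist_force: [-1.5, 0.4, -0.0]
opening: -0.0001
grasp_force: 0.0
time: 3.4
ee_pos: [0.4558, 0.0024, 0.0955]
tcp_rot: [-180.0, -0.0, 24.6]
wrist_force: [-0.7, 0.8, 1.8]
opening: 0.0
grasp_force: 1.1
```

```bash
for i in 1; do python3 -m crank '[{"gripper":0,"travel":[0,2,0],"twist":[0,0,0]},{"gripper":0,"travel":[0,2,0],"twist":[0,0,0]}]';  done; python3 -m crank '[{"gripper":0,"travel":[0,2,0],"twist":[0,0,0]},{"gripper":0,"travel":[0,2,0],"twist":[0,0,0]}]'
```

```text
time: 3.65
ee_pos: [0.4571, -0.0007, 0.0955]
tcp_rot: [-179.9, -0.0, 24.6]
wrist_force: [-4.8, 6.7, 4.6]
opening: 0.0002
grasp_force: 3.9
time: 3.9
ee_pos: [0.4587, -0.0043, 0.0955]
tcp_rot: [-179.9, -0.0, 24.6]
wrist_force: [-4.4, 7.3, 5.1]
opening: -0.0003
grasp_force: 4.2
```

Contact made; the dial turns at about 7-8 N. Next a coarse arc of about 14°, well short of the expected stop.

```bash
python3 -m crank '[{"gripper":0,"travel":[-0.8,4.5,0],"twist":[0,0,-0.035]},{"gripper":0,"travel":[-0.8,4.5,0],"twist":[0,0,-0.035]},{"gripper":0,"travel":[-0.8,4.5,0],"twist":[0,0,-0.035]},{"gripper":0,"travel":[-0.8,4.5,0],"twist":[0,0,-0.035]}]';  python3 -m crank '[{"gripper":0,"travel":[-0.8,4.5,0],"twist":[0,0,-0.035]},{"gripper":0,"travel":[-0.8,4.5,0],"twist":[0,0,-0.035]},{"gripper":0,"travel":[0,0,0],"twist":[0,0,0]}]'
cat > look.py <<'E'
from h import *
import sys
C=np.array([.580,.0355])
t=bot.camera("top");o=bot.get_obs()
for c,s in blobs(t,(50,100,40),(75,255,255),6)[0]:
    if 180<c[0]<300:
        p=onz("top",c,.08)-C;print("green",c,s[2:],np.hypot(*p).round(4),np.degrees(np.arctan2(p[1],p[0])).round(1)%360)
for c,s in blobs(t,(105,120,60),(125,255,255),30)[0]:
    if 180<c[0]<300:
        p=onz("top",c,.135)-C;print("blue",c,s[4],np.hypot(*p).round(4),np.degrees(np.arctan2(p[1],p[0])).round(1)%360)
print(o["time"],o["ee_pos"].round(4),o["tcp_rot"].round(2),o["wrist_force"].round(2))
E
python3 look.py
```

```text
time: 4.4
ee_pos: [0.465, -0.0212, 0.0955]
tcp_rot: [-179.9, -0.1, 32.7]
wrist_force: [0.7, 11.3, 0.8]
opening: 0.0001
grasp_force: 4.8
time: 4.78
ee_pos: [0.4683, -0.0308, 0.0952]
tcp_rot: [-180.0, 0.0, 36.6]
wrist_force: [0.3, 0.6, 0.2]
opening: -0.0001
grasp_force: 0.4
green [248.1 158.8] [ 3 10 16] 0.106 339.4
green [230.9 166.3] [ 9 10 19] 0.0796 10.8
green [205.9 195. ] [22 21 73] 0.0909 93.8
green [227.9 225.5] [11 22 52] 0.1028 163.6
blue [239.4 155.1] 168 0.0941 352.1
blue [200.7 186.4] 257 0.0981 86.1
4.825 [ 0.4682 -0.0309  0.0952] [1.7999e+02 2.0000e-02 3.6580e+01] [0.11 0.87 0.3 ]
```

The dial is at about 175° (jar_d turned ~16°). The plunger places the stop at about 184-186°, so from here I'll take small steps, reading the force after each.

```bash
python3 -m crank '[{"gripper":0,"travel":[-0.4,2.2,0],"twist":[0,0,-0.017]},{"gripper":0,"travel":[-0.4,2.2,0],"twist":[0,0,-0.017]}]';  python3 -m crank '[{"gripper":0,"travel":[-0.2,1.1,0],"twist":[0,0,-0.009]},{"gripper":0,"travel":[-0.2,1.1,0],"twist":[0,0,-0.009]}]';python3 -m crank '[{"gripper":0,"travel":[-0.2,1.1,0],"twist":[0,0,-0.009]},{"gripper":0,"travel":[-0.2,1.1,0],"twist":[0,0,-0.009]}]'
```

```text
time: 5.08
ee_pos: [0.4699, -0.0339, 0.0952]
tcp_rot: [-179.9, -0.0, 38.6]
wrist_force: [-2.3, 8.7, 1.2]
opening: 0.0
grasp_force: 4.0
time: 5.32
ee_pos: [0.471, -0.0358, 0.0952]
tcp_rot: [-179.9, -0.1, 39.6]
wrist_force: [-1.5, 9.7, 0.7]
opening: -0.0002
grasp_force: 4.0
time: 5.58
ee_pos: [0.4723, -0.0377, 0.0952]
tcp_rot: [-179.9, -0.1, 40.7]
wrist_force: [0.1, 8.6, 0.7]
opening: 0.0001
grasp_force: 3.6
```

```bash
python3 -m crank '[{"gripper":0,"travel":[-0.2,1.1,0],"twist":[0,0,-0.009]}]'|grep -E "ee|wrist";  python3 -m crank '[{"gripper":0,"travel":[-0.2,1.1,0],"twist":[0,0,-0.009]}]'|grep -E "ee|wrist"; python3 -m crank '[{"gripper":0,"travel":[-0.2,1.1,0],"twist":[0,0,-0.009]}]'|grep -E "ee|wrist"
```

```text
ee_pos: [0.4728, -0.0387, 0.0951]
wrist_force: [0.1, 8.3, 1.3]
ee_pos: [0.4734, -0.0397, 0.0951]
wrist_force: [-0.8, 7.7, 0.3]
ee_pos: [0.4739, -0.0406, 0.0952]
wrist_force: [-0.7, 8.4, -0.4]
```

```bash
python3 -m crank '[{"gripper":0,"travel":[-0.2,1.1,0],"twist":[0,0,-0.009]}]'|grep -E "ee|wrist";  python3 -m crank '[{"gripper":0,"travel":[-0.2,1.1,0],"twist":[0,0,-0.009]}]'|grep -E "ee|wrist"; python3 -m crank '[{"gripper":0,"travel":[-0.2,1.1,0],"twist":[0,0,-0.009]}]'|grep -E "ee|wrist"
```

```text
ee_pos: [0.4745, -0.0416, 0.0951]
wrist_force: [-1.5, 7.9, 0.0]
ee_pos: [0.4751, -0.0425, 0.0951]
wrist_force: [-1.0, 8.9, 0.0]
ee_pos: [0.4757, -0.0434, 0.0952]
wrist_force: [-0.1, 9.1, 1.0]
```

```bash
python3 -m crank '[{"gripper":0,"travel":[-0.2,1.1,0],"twist":[0,0,-0.009]}]'|grep -E "ee|wrist";  python3 -m crank '[{"gripper":0,"travel":[-0.2,1.1,0],"twist":[0,0,-0.009]}]'|grep -E "ee|wrist"; python3 -m crank '[{"gripper":0,"travel":[-0.2,1.1,0],"twist":[0,0,-0.009]}]'|grep -E "ee|wrist"
```

```text
ee_pos: [0.4763, -0.0443, 0.0951]
wrist_force: [-1.2, 8.4, 0.5]
ee_pos: [0.4769, -0.0452, 0.0951]
wrist_force: [-2.1, 9.0, -1.0]
ee_pos: [0.4775, -0.0461, 0.0951]
wrist_force: [-1.6, 9.4, 0.3]
```

```bash
python3 -m crank '[{"gripper":0,"travel":[-0.2,1.1,0],"twist":[0,0,-0.009]}]'|grep -E "ee|wrist";  python3 -m crank '[{"gripper":0,"travel":[-0.2,1.1,0],"twist":[0,0,-0.009]}]'|grep -E "ee|wrist"; python3 -m crank '[{"gripper":0,"travel":[-0.2,1.1,0],"twist":[0,0,-0.009]}]'|grep -E "ee|wrist"
```

```text
ee_pos: [0.4781, -0.047, 0.0951]
wrist_force: [-1.6, 8.7, 0.1]
ee_pos: [0.4787, -0.0479, 0.0951]
wrist_force: [-1.0, 10.0, 0.1]
ee_pos: [0.4794, -0.0488, 0.0951]
wrist_force: [-1.8, 9.8, 0.0]
```

```bash
python3 -m crank '[{"gripper":0,"travel":[-0.2,1.1,0],"twist":[0,0,-0.009]}]'|grep -E "ee|wrist";  python3 -m crank '[{"gripper":0,"travel":[-0.2,1.1,0],"twist":[0,0,-0.009]}]'|grep -E "ee|wrist"; python3 -m crank '[{"gripper":0,"travel":[-0.2,1.1,0],"twist":[0,0,-0.009]}]'|grep -E "ee|wrist"
```

```text
ee_pos: [0.48, -0.0497, 0.0951]
wrist_force: [-2.4, 9.6, 1.1]
ee_pos: [0.4807, -0.0506, 0.0951]
wrist_force: [-0.7, 9.4, 1.1]
ee_pos: [0.4813, -0.0516, 0.095]
wrist_force: [-1.9, 8.0, 0.8]
```

```bash
python3 -m crank '[{"gripper":0,"travel":[-0.2,1.1,0],"twist":[0,0,-0.009]}]'|grep -E "ee|wrist";  python3 -m crank '[{"gripper":0,"travel":[-0.2,1.1,0],"twist":[0,0,-0.009]}]'|grep -E "ee|wrist"; python3 -m crank '[{"gripper":0,"travel":[-0.2,1.1,0],"twist":[0,0,-0.009]}]'|grep -E "ee|wrist"
```

```text
ee_pos: [0.482, -0.0524, 0.095]
wrist_force: [-2.5, 8.2, -0.1]
ee_pos: [0.4827, -0.0535, 0.095]
wrist_force: [-2.1, 8.5, 0.4]
ee_pos: [0.4834, -0.0543, 0.095]
wrist_force: [-1.7, 8.3, 0.2]
```

```bash
python3 -m crank '[{"gripper":0,"travel":[-0.2,1.1,0],"twist":[0,0,-0.009]}]'|grep -E "ee|wrist";  python3 -m crank '[{"gripper":0,"travel":[-0.2,1.1,0],"twist":[0,0,-0.009]}]'|grep -E "ee|wrist"; python3 -m crank '[{"gripper":0,"travel":[-0.2,1.1,0],"twist":[0,0,-0.009]}]'|grep -E "ee|wrist"; python3 look.py
```

```text
ee_pos: [0.4841, -0.0551, 0.095]
wrist_force: [-1.3, 7.9, -0.7]
ee_pos: [0.4848, -0.056, 0.095]
wrist_force: [-1.8, 8.9, 0.4]
ee_pos: [0.4855, -0.0568, 0.095]
wrist_force: [-1.1, 8.6, 0.8]
green [231.1 165.9] [22 16 53] 0.0807 10.2
green [206.  202.4] [23 21 74] 0.095 107.2
green [238.5 223.8] [18 22 74] 0.095 180.9
blue [233.1 159. ] 61 0.0826 3.6
blue [201.1 194.3] 260 0.0984 99.3
8.25 [ 0.4856 -0.057   0.095 ] [-1.7989e+02 -4.0000e-02  5.1530e+01] [-0.98  4.52  0.13]
```

```bash
python3 -m crank '[{"gripper":0,"travel":[-0.2,1.1,0],"twist":[0,0,-0.009]}]'|grep -E "ee|wrist";  python3 -m crank '[{"gripper":0,"travel":[-0.2,1.1,0],"twist":[0,0,-0.009]}]'|grep -E "ee|wrist"; python3 -m crank '[{"gripper":0,"travel":[-0.2,1.1,0],"twist":[0,0,-0.009]}]'|grep -E "ee|wrist"
```

```text
ee_pos: [0.4862, -0.0578, 0.095]
wrist_force: [-2.4, 8.7, 1.1]
ee_pos: [0.4869, -0.0585, 0.095]
wrist_force: [-3.0, 8.3, 1.5]
ee_pos: [0.4877, -0.0593, 0.095]
wrist_force: [-2.3, 9.0, 1.3]
```

```bash
python3 -m crank '[{"gripper":0,"travel":[-0.2,1.1,0],"twist":[0,0,-0.009]}]'|grep -E "ee|wrist";  python3 -m crank '[{"gripper":0,"travel":[-0.2,1.1,0],"twist":[0,0,-0.009]}]'|grep -E "ee|wrist"; python3 -m crank '[{"gripper":0,"travel":[-0.2,1.1,0],"twist":[0,0,-0.009]}]'|grep -E "ee|wrist"
```

```text
ee_pos: [0.4884, -0.0601, 0.095]
wrist_force: [-2.4, 8.7, 0.7]
ee_pos: [0.4892, -0.0609, 0.095]
wrist_force: [-2.5, 8.9, 0.2]
ee_pos: [0.4899, -0.0616, 0.095]
wrist_force: [-2.5, 8.5, 0.6]
```

```bash
python3 -m crank '[{"gripper":0,"travel":[-0.2,1.1,0],"twist":[0,0,-0.009]}]'|grep -E "ee|wrist";  python3 -m crank '[{"gripper":0,"travel":[-0.2,1.1,0],"twist":[0,0,-0.009]}]'|grep -E "ee|wrist"; python3 -m crank '[{"gripper":0,"travel":[-0.2,1.1,0],"twist":[0,0,-0.009]}]'|grep -E "ee|wrist"
```

```text
ee_pos: [0.4907, -0.0624, 0.0949]
wrist_force: [-1.8, 9.8, 0.4]
ee_pos: [0.4914, -0.0632, 0.095]
wrist_force: [-3.5, 9.6, 0.7]
ee_pos: [0.4922, -0.0641, 0.0949]
wrist_force: [-2.7, 7.9, 0.3]
```

```bash
python3 -m crank '[{"gripper":0,"travel":[-0.2,1.1,0],"twist":[0,0,-0.009]}]'|grep -E "ee|wrist";  python3 -m crank '[{"gripper":0,"travel":[-0.2,1.1,0],"twist":[0,0,-0.009]}]'|grep -E "ee|wrist"; python3 -m crank '[{"gripper":0,"travel":[-0.2,1.1,0],"twist":[0,0,-0.009]}]'|grep -E "ee|wrist"
```

```text
ee_pos: [0.4931, -0.0652, 0.0949]
wrist_force: [-2.0, 4.8, -0.6]
ee_pos: [0.4942, -0.0665, 0.095]
wrist_force: [-1.4, 1.0, 0.1]
ee_pos: [0.4954, -0.0678, 0.0953]
wrist_force: [-0.6, -0.0, -0.1]
```

The force fell from about 9 N to zero: the dial has jumped off the pusher. Backing off and checking.

```bash
python3 -m crank '[{"gripper":0,"travel":[0,-6,0],"twist":[0,0,0]},{"gripper":0,"travel":[0,-8,0],"twist":[0,0,0]},{"gripper":0,"travel":[0,0,-45],"twist":[0,0,0]},{"gripper":0,"travel":[0,0,-45],"twist":[0,0,0]},{"gripper":0,"travel":[0,0,-40],"twist":[0,0,0]},{"gripper":0,"travel":[0,-60,0],"twist":[0,0,0]},{"gripper":0,"travel":[-60,0,0],"twist":[0,0,0]},{"gripper":0,"travel":[0,0,0],"twist":[0,0,0]}]'; python3 look.py
python3 - <<'E'
from h import *
a=bot.calibration("wrist");w=bot.camera("wrist");s=bot.camera("scene");cv2.imwrite("pics/w2.png",w[:,:,::-1]);cv2.imwrite("pics/s2.png",s[:,:,::-1])
r=cv2.resize(s[150:250,150:310],None,fx=4,fy=4,interpolation=cv2.INTER_CUBIC)
cv2.imwrite("pics/v2.png",np.hstack([cv2.resize(w,(400,300)),cv2.resize(r,(400,300))])[:,:,::-1])
for c,st in blobs(w,(50,100,40),(75,255,255),20)[0]: print(c,st,onz("wrist",c,.082,a))
E
```

```text
time: 10.75
ee_pos: [0.399, -0.0794, 0.226]
tcp_rot: [179.9, 0.0, 57.5]
wrist_force: [0.1, -0.8, -0.1]
opening: -0.0001
grasp_force: 0.0
green [227.1 166.6] [23 18 70] 0.0821 18.6
green [264.  187.7] [18 19 53] 0.0806 275.9
green [207.3 205.9] [23 21 74] 0.0953 113.9
green [246.9 223.2] [ 23  23 107] 0.0978 195.2
blue [226.5 161.7] 49 0.079 17.8
blue [269.1 177.3] 255 0.0968 284.6
blue [202.1 198.1] 261 0.0982 105.9
10.8 [ 0.3999 -0.0789  0.2258] [ 1.7992e+02 -2.0000e-02  5.7520e+01] [0.23 1.46 0.99]
[400.7  56.2] [381  14  57  77 917] [ 0.58887623 -0.051864  ]
[278.1  56.2] [ 244   22   67   75 1220] [0.48844897 0.0121594 ]
[461.4 248.7] [458 246   9   6  21] [ 0.5694386  -0.29138076]
[443.3 256.9] [440 252   8  11  23] [ 0.54672822 -0.29057327]
[435.8 263.1] [428 255  15  16  52] [ 0.53574497 -0.29412403]
[456.1 266.8] [450 263  11   9  32] [ 0.55538916 -0.31307886]
[481.2 268.1] [476 264  13  11  41] [ 0.58144774 -0.332002  ]
[485.8 283.9] [465 268  36  36 257] [ 0.57918742 -0.3587457 ]
[448.7 272.3] [442 270  12   6  29] [ 0.54478688 -0.31593279]
[505.7 286.3] [500 278  12  19  65] [ 0.59979426 -0.37631849]
[491.5 313. ] [474 295  38  41 264] [ 0.57159795 -0.40930169]
```

View pics/v2.png

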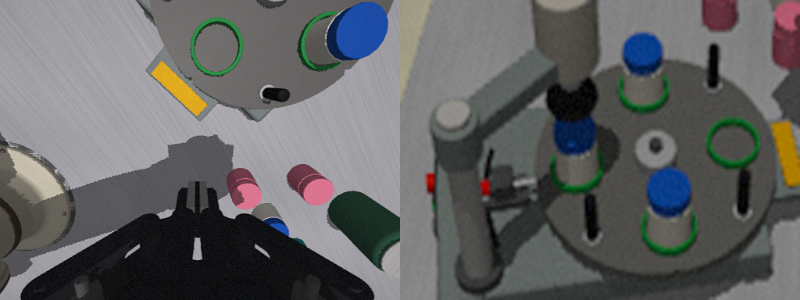

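The ring now sits at about 195°, 35.7° on and within 1° of the loading mark, so the dial has dropped into its stop. The empty nest is beside the yellow bar and the other jars are in their nests. Now the spare jar: turn the wrist to yaw -40 and open.

```bash
python3 -m crank '[{"gripper":76,"travel":[0,0,0],"twist":[0,0,0.17]},{"gripper":76,"travel":[0,0,0],"twist":[0,0,0.17]},{"gripper":76,"travel":[0,0,0],"twist":[0,0,0.17]},{"gripper":76,"travel":[0,0,0],"twist":[0,0,0.17]},{"gripper":76,"travel":[0,0,0],"twist":[0,0,0.17]},{"gripper":76,"travel":[0,0,0],"twist":[0,0,0.17]},{"gripper":76,"travel":[0,0,0],"twist":[0,0,0.17]},{"gripper":76,"travel":[0,0,0],"twist":[0,0,0.17]},{"gripper":76,"travel":[0,0,0],"twist":[0,0,0.17]},{"gripper":76,"travel":[0,0,0],"twist":[0,0,0.17]},{"gripper":76,"travel":[0,0,0],"twist":[0,0,0]}]'
cat > go.py <<'E'
from h import *
import sys
o=bot.get_obs();p=o["ee_pos"];y=np.radians(o["tcp_rot"][2]);t=np.array([float(a) for a in sys.argv[1:4]])
d=t-p;print("pos",p.round(4),o["tcp_rot"].round(2),"tool mm",(1000*np.array([d[0]*np.cos(y)+d[1]*np.sin(y),d[0]*np.sin(y)-d[1]*np.cos(y),-d[2]])).round(1))
E
python3 go.py .4185 -.3035 .226
python3 - <<'E'
from h import *
for f in("s0","s2"):
    s=cv2.imread(f"pics/{f}.png")[:,:,::-1].astype(float);r=np.clip(s[:,:,0]-s[:,:,1:].max(2)-25,0,None)[195:225,150:205]
    for a,b in((0,24),(24,55)):
        q=r[:,a:b];print(f,(q.sum(0)@np.arange(a,b)/q.sum()+150).round(2),(q.sum(1)@np.arange(30)/q.sum()+195).round(2),q.sum())
E
```

```text
time: 12.28
ee_pos: [0.349, -0.1895, 0.225]
tcp_rot: [-174.9, 1.0, -32.2]
wrist_force: [-0.1, 0.1, 0.4]
opening: 0.0757
grasp_force: 0.0
pos [ 0.349  -0.1895  0.225 ] [-174.87    1.04  -32.17] tool mm [119.5  59.4  -1. ]
s0 161.73 210.06 2071.0
s0 183.1 211.97 1015.0
s2 161.74 210.08 2038.0
s2 183.7 211.89 1732.0
```

```bash
python3 -m crank '[{"gripper":76,"travel":[0,0,0],"twist":[0,0,0]}]'; python3 -c "
from h import *
o=bot.get_obs();print(o['q'].round(2),o['ee_pos'],o['tcp_rot'])"
```

```text
time: 12.4
ee_pos: [0.3501, -0.1876, 0.2252]
tcp_rot: [-174.9, 1.0, -31.8]
wrist_force: [0.5, -0.7, -1.0]
opening: 0.0759
grasp_force: 0.0
[-31.86 -15.    -9.3   96.71   5.13 179.97] [ 0.35010445 -0.18757673  0.22515626] [-174.8717971     1.00227709  -31.82519955]
```

Joint 6 hit its limit (q6 = q1 + 180 - yaw), so I'll use yaw -28 at the jar, which fits between the neighbours.

```bash
cat > go.py <<'E'
from h import *
import sys
from scipy.spatial.transform import Rotation as R
a=[float(x) for x in sys.argv[1:]]
o=bot.get_obs();A=R.from_euler("xyz",o["tcp_rot"],degrees=True);B=R.from_euler("xyz",[180,0,a[3]],degrees=True)
d=np.array(a[:3])-o["ee_pos"]
print("t",o["time"],"pos",o["ee_pos"].round(4),o["tcp_rot"].round(2),"| twist",(A.inv()*B).as_rotvec().round(4),"| then travel mm",(1000*B.inv().apply(d)).round(1),"| now",(1000*A.inv().apply(d)).round(1))
E
python3 go.py .4185 -.3035 .226 -28
```

```text
t 12.4 pos [ 0.3501 -0.1876  0.2252] [-174.87    1.    -31.83] | twist [-0.0901  0.0145 -0.0675] | then travel mm [114.8  70.2  -0.8] | now [119.2  61.9  -8.5]
```

```bash
python3 -m crank '[{"gripper":76,"travel":[0,0,0],"twist":[-0.09,0.0145,-0.0675]},{"gripper":76,"travel":[18,23,0],"twist":[0,0,0]},{"gripper":76,"travel":[18,23,0],"twist":[0,0,0]},{"gripper":76,"travel":[18,23,0],"twist":[0,0,0]},{"gripper":76,"travel":[0,0,0],"twist":[0,0,0]}]'; python3 go.py .4185 -.3035 .226 -28
python3 - <<'E'
from h import *
a=bot.calibration("wrist");w=bot.camera("wrist");cv2.imwrite("pics/w3.png",w[:,:,::-1])
for c,st in blobs(w,(105,120,60),(125,255,255),60)[0]: print(c,st,onz("wrist",c,.062,a))
E
```

```text
time: 13.02
ee_pos: [0.366, -0.274, 0.2247]
tcp_rot: [-180.0, 0.0, -27.9]
wrist_force: [-0.1, 0.5, -0.1]
opening: 0.0757
grasp_force: 0.0
t 13.025 pos [ 0.366  -0.274   0.2247] [-1.800e+02  4.000e-02 -2.795e+01] | twist [-0.      0.0006  0.0009] | then travel mm [60.2  1.4 -1.3] | now [60.2  1.4 -1.3]
[253.1 120.5] [ 231   98   46   47 1660] [ 0.42178206 -0.30624249]
```

View pics/w3.png

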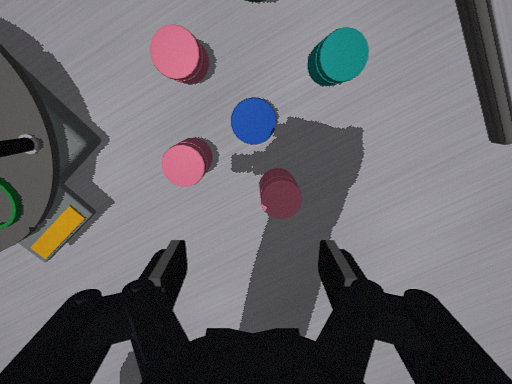

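The wrist view shows the blue cap at (253,121), with pink jars at (180,52), (185,165) and (280,195) and turquoise at (343,52). The finger line along row 120 is free, and the position agrees across three views: (0.421, -0.305).

```bash
python3 -m crank '[{"gripper":76,"travel":[31.5,1,0],"twist":[0,0,0]},{"gripper":76,"travel":[31.5,0.6,0],"twist":[0,0,0]},{"gripper":76,"travel":[0,0,40],"twist":[0,0,0]},{"gripper":76,"travel":[0,0,40],"twist":[0,0,0]},{"gripper":76,"travel":[0,0,40],"twist":[0,0,0]},{"gripper":76,"travel":[0,0,40],"twist":[0,0,0]},{"gripper":76,"travel":[0,0,28],"twist":[0,0,0]},{"gripper":76,"travel":[0,0,15],"twist":[0,0,0]},{"gripper":76,"travel":[0,0,0],"twist":[0,0,0]}]'; python3 -m crank '[{"gripper":40,"travel":[0,0,0],"twist":[0,0,0]},{"gripper":40,"travel":[0,0,0],"twist":[0,0,0]},{"gripper":40,"travel":[0,0,0],"twist":[0,0,0]},{"gripper":40,"travel":[0,0,0],"twist":[0,0,0]}]' 35; python3 go.py .421 -.305 .022 -28
```

```text
time: 14.2
ee_pos: [0.4199, -0.3042, 0.0221]
tcp_rot: [-180.0, 0.0, -28.0]
wrist_force: [0.3, 0.8, -0.3]
opening: 0.076
grasp_force: 0.0
time: 14.7
ee_pos: [0.4208, -0.3056, 0.0242]
tcp_rot: [-180.0, -0.2, -28.0]
wrist_force: [0.4, 2.2, 7.2]
opening: 0.0508
grasp_force: 37.1
t 14.7 pos [ 0.4208 -0.3056  0.0242] [-179.99   -0.18  -28.03] | twist [-0.0001 -0.0031 -0.0006] | then travel mm [-0.1 -0.6  2.2] | now [-0.1 -0.6  2.2]
```

```bash
python3 -m crank '[{"gripper":40,"travel":[0,0,-10],"twist":[0,0,0]},{"gripper":40,"travel":[0,0,-25],"twist":[0,0,0]},{"gripper":40,"travel":[0,0,-40],"twist":[0,0,0]},{"gripper":40,"travel":[0,0,-45],"twist":[0,0,0]},{"gripper":40,"travel":[0,0,-40],"twist":[0,0,0]},{"gripper":40,"travel":[0,0,0],"twist":[0,0,-0.15]},{"gripper":40,"travel":[0,0,0],"twist":[0,0,-0.15]},{"gripper":40,"travel":[0,0,0],"twist":[0,0,-0.15]},{"gripper":40,"travel":[0,0,0],"twist":[0,0,-0.15]},{"gripper":40,"travel":[0,0,0],"twist":[0,0,-0.15]},{"gripper":40,"travel":[0,0,0],"twist":[0,0,0]}]'; python3 go.py .487 .011 .184 15
```

```text
time: 16.08
ee_pos: [0.4197, -0.3052, 0.183]
tcp_rot: [180.0, -0.0, 14.9]
wrist_force: [-0.0, -0.5, -1.4]
opening: 0.0505
grasp_force: 36.9
t 16.075 pos [ 0.4197 -0.3052  0.183 ] [ 1.7996e+02 -3.0000e-02  1.4870e+01] | twist [ 0.0008 -0.0005 -0.0023] | then travel mm [ 146.8 -288.    -1. ] | now [ 146.2 -288.4   -1.1]
```

```bash
python3 -m crank '[{"gripper":40,"travel":[10,-36,0],"twist":[0,0,0]},{"gripper":40,"travel":[10,-36,0],"twist":[0,0,0]},{"gripper":40,"travel":[10,-36,0],"twist":[0,0,0]},{"gripper":40,"travel":[10,-36,0],"twist":[0,0,0]},{"gripper":40,"travel":[10,-36,0],"twist":[0,0,0]},{"gripper":40,"travel":[10,-36,0],"twist":[0,0,0]},{"gripper":40,"travel":[10,-36,0],"twist":[0,0,0]},{"gripper":40,"travel":[7,-36,0],"twist":[0,0,0]},{"gripper":40,"travel":[0,0,0],"twist":[0,0,0]},{"gripper":40,"travel":[0,0,0],"twist":[0,0,0]}]'
cat > ring.py <<'E'
from h import *
import sys
a=bot.calibration("wrist");w=bot.camera("wrist");cv2.imwrite(f"pics/{sys.argv[1]}.png",w[:,:,::-1])
m=cv2.inRange(cv2.cvtColor(w,cv2.COLOR_RGB2HSV),np.array((50,100,40)),np.array((75,255,255)))
n,l,s,ce=cv2.connectedComponentsWithStats(m)
for i in range(1,n):
    if s[i][4]>150:
        cs,_=cv2.findContours((l==i).astype(np.uint8),0,1);c=max(cs,key=cv2.contourArea)
        h=cv2.convexHull(c)[:,0]  # outer edge: seen as ring's top outer edge
        P=np.array([onz("wrist",u,.082,a) for u in h]).astype(np.float32)
        e=cv2.fitEllipse(P) if len(P)>5 else None;print(ce[i].round(1),s[i],e)
b,_=blobs(w,(105,120,60),(125,255,255),100)
for c,st in b: print("blue",c,st,onz("wrist",c,.138,a))
E
python3 ring.py w4; python3 go.py .487 .011 .184 15
```

```text
time: 17.32
ee_pos: [0.42, -0.0073, 0.1826]
tcp_rot: [180.0, -0.0, 14.8]
wrist_force: [0.4, -0.1, -1.5]
opening: 0.0505
grasp_force: 37.2
[138.2  24.2] [ 89   0  81  41 871] ((0.5447008013725281, 0.12511327862739563), (0.047165125608444214, 0.062187742441892624), 7.3727264404296875)
[364.2  22.9] [332   0  81  39 857] ((0.5944921970367432, -0.05997642129659653), (0.04661223664879799, 0.06150028109550476), 17.439006805419922)
[251.4 117.4] [ 215   80   74   77 1345] ((0.48606839776039124, 0.009684231132268906), (0.06536833196878433, 0.06552650034427643), 58.478763580322266)
blue [100.6   3.2] [ 76   0  47   9 301] [0.53068572 0.11475561]
blue [399.3   2.3] [380   0  40   7 190] [ 0.57690244 -0.05802677]
blue [252.3 279. ] [ 198  225  109  107 9100] [ 0.36482826 -0.02300491]
t 17.375 pos [ 0.42   -0.0076  0.1825] [ 1.7996e+02 -3.0000e-02  1.4830e+01] | twist [ 0.0007 -0.0005 -0.003 ] | then travel mm [69.5 -0.6 -1.5] | now [69.5 -0.8 -1.4]
```

View pics/w4.png

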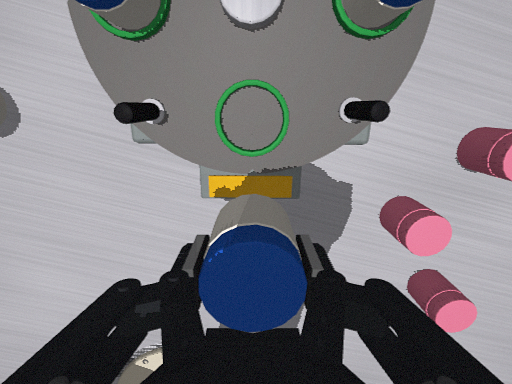

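The wrist view shows the empty ring at (251,117), centred on the yellow bar, with the jar upright in the fingers (cap centre at (252,278)). Ring measured at (0.486, 0.0097), in agreement with the top view. Next, the jar's offset in hand.

Run:
```python
from h import *
a=bot.calibration("wrist");o=bot.get_obs()
w=cv2.imread("pics/w4.png")[:,:,::-1].copy()
m=cv2.inRange(cv2.cvtColor(w,cv2.COLOR_RGB2HSV),np.array((105,120,60)),np.array((125,255,255)))
cs,_=cv2.findContours(m,0,1);c=cv2.convexHull(max(cs,key=cv2.contourArea))[:,0]
P=np.array([onz("wrist",u,.2243,a) for u in c]).astype(np.float32);e=cv2.fitEllipse(P);print(e,o["ee_pos"],np.array(e[0])-o["ee_pos"][:2])
```

```text
((0.4247874915599823, -0.00740644009783864), (0.04876493662595749, 0.05694025754928589), 105.81783294677734) [ 0.42002322 -0.00758406  0.18253995] [0.00476427 0.00017762]
```

```bash
python3 go.py .4851 .0094 .114 14.8; python3 -m crank '[{"gripper":40,"travel":[22.5,0,0],"twist":[0,0,0]},{"gripper":40,"travel":[22.5,0,0],"twist":[0,0,0]},{"gripper":40,"travel":[22.3,0,0],"twist":[0,0,0]},{"gripper":40,"travel":[0,0,0],"twist":[0,0,0]},{"gripper":40,"travel":[0,0,0],"twist":[0,0,0]}]'; python3 go.py .4851 .0094 .114 14.8
```

```text
t 17.375 pos [ 0.42   -0.0076  0.1825] [ 1.7996e+02 -3.0000e-02  1.4830e+01] | twist [ 0.0007 -0.0005  0.0004] | then travel mm [67.3  0.2 68.5] | now [67.2  0.2 68.6]
time: 18.0
ee_pos: [0.4846, 0.0095, 0.1822]
tcp_rot: [180.0, 0.0, 14.8]
wrist_force: [0.2, 0.2, -0.8]
opening: 0.0504
grasp_force: 37.3
t 18.0 pos [0.4846 0.0095 0.1822] [1.7998e+02 3.0000e-02 1.4840e+01] | twist [0.0003 0.0005 0.0007] | then travel mm [ 0.5  0.2 68.2] | now [ 0.5  0.2 68.2]
```

```bash
python3 -m crank '[{"gripper":40,"travel":[0.5,0,25],"twist":[0,0,0]},{"gripper":40,"travel":[0,0,25],"twist":[0,0,0]},{"gripper":40,"travel":[0,0,15],"twist":[0,0,0]},{"gripper":40,"travel":[0,0,0],"twist":[0,0,0]}]'; python3 -m crank '[{"gripper":40,"travel":[0,0,4],"twist":[0,0,0]},{"gripper":40,"travel":[0,0,4],"twist":[0,0,0]},{"gripper":40,"travel":[0,0,2],"twist":[0,0,0]},{"gripper":40,"travel":[0,0,0],"twist":[0,0,0]}]'
```

```text
time: 18.5
ee_pos: [0.4847, 0.0101, 0.1168]
tcp_rot: [180.0, 0.1, 14.9]
wrist_force: [0.3, -0.3, -1.1]
opening: 0.0508
grasp_force: 37.2
time: 19.0
ee_pos: [0.4855, 0.0104, 0.1073]
tcp_rot: [180.0, -0.0, 14.9]
wrist_force: [-0.1, 0.1, -2.5]
opening: 0.0507
grasp_force: 37.2
```

```bash
python3 -m crank '[{"gripper":40,"travel":[0,0,2],"twist":[0,0,0]},{"gripper":40,"travel":[0,0,2],"twist":[0,0,0]}]';python3 -m crank '[{"gripper":40,"travel":[0,0,1],"twist":[0,0,0]},{"gripper":40,"travel":[0,0,0],"twist":[0,0,0]}]'
```

```text
time: 19.25
ee_pos: [0.4855, 0.0104, 0.1033]
tcp_rot: [180.0, -0.0, 14.9]
wrist_force: [-0.2, 0.5, -1.3]
opening: 0.0509
grasp_force: 37.2
time: 19.5
ee_pos: [0.4854, 0.0104, 0.1023]
tcp_rot: [180.0, -0.0, 14.9]
wrist_force: [-0.2, 0.5, -1.3]
opening: 0.0508
grasp_force: 37.2
```

The foot is at about 78 mm, below the ring's top (82 mm), with no resistance: it is inside the nest. Continuing down to the floor.

```bash
python3 -m crank '[{"gripper":40,"travel":[0,0,2],"twist":[0,0,0]},{"gripper":40,"travel":[0,0,1.5],"twist":[0,0,0]}]';python3 -m crank '[{"gripper":40,"travel":[0,0,1],"twist":[0,0,0]},{"gripper":40,"travel":[0,0,0],"twist":[0,0,0]}]';python3 -m crank '[{"gripper":40,"travel":[0,0,1],"twist":[0,0,0]},{"gripper":40,"travel":[0,0,0],"twist":[0,0,0]}]'
```

```text
time: 19.75
ee_pos: [0.4855, 0.0104, 0.0987]
tcp_rot: [180.0, -0.0, 14.9]
wrist_force: [-0.2, -0.3, -1.3]
opening: 0.0504
grasp_force: 37.2
time: 20.0
ee_pos: [0.4855, 0.0104, 0.0978]
tcp_rot: [180.0, -0.0, 14.9]
wrist_force: [0.9, 0.2, -0.9]
opening: 0.0507
grasp_force: 37.2
time: 20.25
ee_pos: [0.4855, 0.0104, 0.0968]
tcp_rot: [180.0, -0.0, 14.9]
wrist_force: [-0.0, -0.1, -0.5]
opening: 0.0509
grasp_force: 37.2
```

```bash
python3 -m crank '[{"gripper":40,"travel":[0,0,1],"twist":[0,0,0]},{"gripper":40,"travel":[0,0,0],"twist":[0,0,0]}]';python3 -m crank '[{"gripper":40,"travel":[0,0,0.7],"twist":[0,0,0]},{"gripper":40,"travel":[0,0,0],"twist":[0,0,0]}]'
```

```text
time: 20.5
ee_pos: [0.4855, 0.0104, 0.0962]
tcp_rot: [180.0, -0.0, 14.9]
wrist_force: [-1.4, -0.3, 1.7]
opening: 0.0507
grasp_force: 37.6
time: 20.75
ee_pos: [0.4856, 0.0104, 0.0962]
tcp_rot: [180.0, -0.1, 14.9]
wrist_force: [-4.7, -0.0, 10.0]
opening: 0.0508
grasp_force: 38.2
```

Floor contact at TCP 0.0962, exactly as predicted. Easing the pressure, releasing and rising.

```bash
python3 -m crank '[{"gripper":40,"travel":[0,0,-0.8],"twist":[0,0,0]},{"gripper":58,"travel":[0,0,0],"twist":[0,0,0]},{"gripper":70,"travel":[0,0,0],"twist":[0,0,0]},{"gripper":72,"travel":[0,0,0],"twist":[0,0,0]},{"gripper":72,"travel":[0,0,0],"twist":[0,0,0]}]'; python3 -m crank '[{"gripper":72,"travel":[0,0,-10],"twist":[0,0,0]},{"gripper":72,"travel":[0,0,-30],"twist":[0,0,0]},{"gripper":72,"travel":[0,0,-45],"twist":[0,0,0]},{"gripper":72,"travel":[0,0,-45],"twist":[0,0,0]},{"gripper":72,"travel":[-50,0,0],"twist":[0,0,0]},{"gripper":72,"travel":[-50,0,0],"twist":[0,0,0]},{"gripper":72,"travel":[0,0,0],"twist":[0,0,0]},{"gripper":72,"travel":[0,0,0],"twist":[0,0,0]}]'; python3 ring.py w5; python3 look.py
python3 - <<'E'
from h import *
w=cv2.imread("pics/w5.png");s=bot.camera("scene")[:,:,::-1]
cv2.imwrite("pics/v5.png",np.hstack([cv2.resize(w,(400,300)),cv2.resize(s[95:345,130:350],(400,455),interpolation=cv2.INTER_CUBIC)[:300]]))
E
```

```text
time: 21.38
ee_pos: [0.4855, 0.0104, 0.0959]
tcp_rot: [180.0, -0.0, 14.9]
wrist_force: [-0.6, 0.2, 0.6]
opening: 0.0721
grasp_force: 0.0
time: 22.38
ee_pos: [0.3893, -0.0153, 0.2267]
tcp_rot: [180.0, -0.1, 14.9]
wrist_force: [-0.1, -0.7, -0.2]
opening: 0.0722
grasp_force: 0.0
[149.4   5.9] [122   0  53  14 386] ((0.550748348236084, 0.1259922981262207), (0.06145140528678894, 0.06441620737314224), 174.71029663085938)
[353.2   5.2] [330   0  50  13 361] ((0.5953779220581055, -0.060084179043769836), (0.05032128840684891, 0.058349136263132095), 25.530689239501953)
[251.1 105.6] [220  76  65  43 411] ((0.48575106263160706, 0.009461444802582264), (0.06520356982946396, 0.06566690653562546), 57.93870162963867)
blue [252.1  79. ] [ 222   46   61   67 3232] [0.48629579 0.00936879]
green [226.8 166.5] [22 18 67] 0.0827 19.1
green [267.5 186.9] [22 19 69] 0.0912 276.5
green [207.2 205.9] [23 21 73] 0.0956 113.8
blue [226.6 161.7] 50 0.079 17.6
blue [269.1 177.3] 254 0.0968 284.6
blue [202.1 198.1] 261 0.0982 105.9
22.475 [ 0.3895 -0.0152  0.226 ] [ 1.7998e+02 -2.0000e-02  1.4950e+01] [-0.05 -1.23 -0.53]
```

View pics/v5.png

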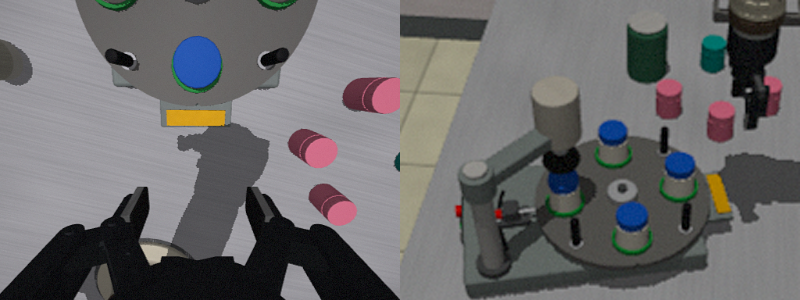

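The jar stands upright in its ring beside the yellow bar, centred to about 0.5 mm. The dial's angle is unchanged, the other jars are in their nests and the gripper is clear. Handing in.

```bash
python3 -c "
from workcell import bot
print(bot.job_done())"
```

```text
the job is handed in; nothing more can be done
None
```

I pushed the dial round until I felt it drop into its stop, then stood the spare jar fully down in the empty nest and released it. The dial and other jars had not moved after that, and I handed the job in at about 22.5 s.

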